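Wedge up the upper plate of a guide-pillar tool and hold it

TASK

Pick up the orange wedge and push its thin end, lying flat on the steel lower plate, into the open front of the guide-pillar tool, between the two front brass stop blocks, until it just lifts the blue upper plate off its stop blocks by about 4 mm; do not drive it further (the plate must never rise beyond 8 mm). Finish while still holding the wedge in the gripper in that position, with the wedge alone carrying the plate and the gripper clear of the tool. Leave the bearing cap, valve spring, tappet and oil bottle where they stand.

Things in the scene. Friction and masses are not known exactly. Their poses are not given: they have to be found in the camera images.
- wedge: Loose orange wedge, 136 x 28 x 55 mm, 160 g, upright flanks, flat on the bench. Origin on its underside below the middle of the grip tab; +x to the thin end, z up. The tab spans x -13 to 13, full 28 width, 55 high. From x=13 to 33 it is 22 high, then the top slopes straight down to 4 high at the thin end, x=123 (1 mm per 5 mm); the last 5 mm narrow to 20 wide.
- wedge_tip (a point): Middle of the thin end of the wedge, on its underside (123 mm along +x from the wedge's origin).
- lower_plate: Fixed dark steel plate of the guide-pillar tool, 130 (x) x 150 (y) x 20 mm, on the bench. Origin at the centre of its underside, z up, -x is the front, facing the robot. On it: four brass stop blocks 12 high (18 x 16, centred at x +-40, y +-56; 96 mm free between the front two) and two steel pillars, 16 diameter (x 18, y +-48, tops 88 mm above the bench).
- slot_mouth (a point): Middle of the slot's front opening: on the top of the lower plate (20 mm above the bench), straight below the front edge of the upper plate, 50 mm in front of the lower plate's centre.
- bearing_cap: Loose grey camshaft bearing cap with upright bolts, 46 x 100 x 50 mm. Leave alone. Origin at the centre of its underside.
- spring: Loose valve spring standing upright, 30 diameter x 52 mm. Leave alone. Origin at the centre of its underside.
- tappet: Loose grey cup-shaped tappet, 41 diameter x 31 mm. Leave alone. Origin at the centre of its underside.
- bottle: Loose clear squeeze bottle with black cap, 55 diameter x 136 mm. Leave alone. Origin at the centre of its underside.
- upper_front (a point): Middle of the lower front edge of the blue upper plate, 100 (x) x 130 (y) x 16 mm, 0.4 to 0.85 kg, brass bushes and a short steel shank on top (30 mm above its underside). Slides freely up and down on the pillars and falls back by its weight. At rest its underside lies 12 mm above the lower plate.
- upper_plate (a joint): Height of the blue upper plate above its stop blocks, m: 0 = resting on them, positive = lifted. It starts to rise when the wedge tip is 40 mm behind the slot mouth, then 1 mm for each 5 mm of wedge travel.
Not all that is in view belongs to the job. There is more than one size of the wedge; the job needs the largest.

How it is judged:
By the outcome, as a careful person would: the job done as asked, in the order asked, and still so for the second after the job is handed in, while the arm keeps its last pose, push and grip.
It also fails if it takes over 45 s, if anything falls off the work surface, if the arm or the gripper's body presses on something with over 40 N, if the wrist force passes 120 N, or if a joint passes its speed limit or range.

ROBOT

A 6-joint arm with a two-finger parallel gripper is mounted at the origin on the work surface; the furniture and walls round the work are solid. World frame = base frame: x ahead of the robot, y to its left, z up, the work surface at z = 0. Lengths are in m, angles in rad, forces in N, time in s.
With the tool pointing down it reaches from about 0.225 to 0.875 m from the base axis. Payload 3.4 kg.
Tool frame: the origin (TCP) lies at the very end of the fingers, on their centre line; the grasp point (between the pads) lies 19 mm behind it; z points along the fingers, y is the line along which they close (so a half turn about z gives the same grasp; the last joint's range is limited). The gripper opens to 85 mm and grips with 20 to 120 N. Pads are 22 mm wide; open, the fingers measure 114 mm over their backs; the gripper's body (76 mm by 85 mm) begins 54 mm behind the grasp point. The pads swing forward as they close: fully open they stand 13 mm farther back than shut.
Start: joints at [-1.288, 0.276, 1.505, -0, 1.361, -0.121], TCP at [0.226, -0.529, 0.192] pointing down, gripper open.
Joint ranges: [-2.89, 2.89], [-0.75, 2.08], [0.22, 2.7], [-1.18, 4.32], [0.11, 2.71], [-2.7, 2.7]. Speed limits (rad/s): [2.57, 2.57, 3.14, 3.14, 3.14, 3.14].

INTERFACE

Orientations are given as a unit quaternion [w, x, y, z].
In Python, from rig import get_state, optics, sign_off gives the robot as it stands.
- The arm moves only by the tool send_rows, never from a script. Its argument "increments" is a list of rows, each an object with "gripper": the gripper's target within -1 to 1 (shut at 1, half-way at 0, fully open at -1); "linear": the shift along the world's x, y, z in m, a list of three; "delta_rot": the turn, a rotation vector about the world's x, y, z in rad, a list of three. In form: [{"gripper": gripper, "linear": [dx, dy, dz], "delta_rot": [rx, ry, rz]}, ...]. A call has 1 to 8 rows; each row is the pose to reach, as a shift and turn from the pose commanded when the call began; what a row does not reach only later rows make up. A row lasts 1/10 s, in which the tool goes at most 50 mm and 8.59 degrees, less where a joint would pass 70% of its speed; a pose out of reach is approached as far as the arm can. A call with a gripper value outside its range is refused whole. The fingers move at their own pace and stop on an object; "newtons" is the grip in N (left out, the last holds). Time passes only in rows, so rows that repeat a pose let the fingers close. It gives the time, the measured TCP pose, the force, the opening and the grip force at its end, in the units of the state.
- get_state(): the state, without advancing time (a new reading comes with each control period).
- optics.get_image(name): name is "side" or "top"; returns a dict with "pixels" (420x560x3 uint8, blue, green, red), "K" (3x3 intrinsics, pixels), "rvec" (rotation vector, rad) and "tvec" (3), from world to camera coordinates, as OpenCV has them. Camera axes: x right, y down, z forward; pixel columns grow to the right and rows downward; lengths in m; the calibration is good to about 2 mm. A picture is of the moment at which its call begins. There is no depth.
- sign_off(): hands the job in; it is judged then, once.
The state is a dict: "clock": time; "qpos": joint angles; "qd": joint speeds; "effort": joint torques, N m; "position": TCP position; "ee_rot": TCP orientation; "contact_force": force on the tool from outside, world axes, zero at the start; "moment": the same for the moment, N m; "width": finger opening in m; "gripper_force": force on a finger pad.
Only numpy, scipy, OpenCV 4.12 (cv2) and the standard library are available. Lean on these libraries where they do the work, as an engineer would, in place of code of your own. Each camera call takes 0.05 s, during which the arm holds its last target. There are 200 camera calls.

## Working session

There is one attempt and no reset: what is moved stays moved. The work goes in short steps, Python scripts to look and compute and a tool call to move; the robot and the scene stay as the last step left them, time stands still between calls to the robot, and variables do not carry over. Pictures are saved under pics/ and viewed, at most 10 in all, crops included, and the job is handed in when it is done.

Besides the shell and the picture viewer there is one more tool, called after ">>>" by a JSON object that holds its "op" and its "data", one argument or row to a line. send_rows: Moves the arm, as the interface text tells. Its arguments: {"type":"object","properties":{"increments":{"type":"array"},"newtons":{"type":"number"}},"required":["increments"]}

```bash
mkdir -p pics; cat > h.py <<'E'
import numpy as np, cv2
from rig import get_state, optics, sign_off
def ray(im,uv,z):
    R,_=cv2.Rodrigues(np.array(im["rvec"],float)); t=np.array(im["tvec"],float).ravel()
    p=cv2.undistortPoints(np.array(uv,float).reshape(-1,1,2),np.array(im["K"],float),None).reshape(-1,2)
    d=np.c_[p,np.ones(len(p))]@R; c=-R.T@t
    return c+d*((z-c[2])/d[:,2])[:,None]
def proj(im,P):
    return cv2.projectPoints(np.array(P,float).reshape(-1,3),np.array(im["rvec"],float),np.array(im["tvec"],float),np.array(im["K"],float),None)[0].reshape(-1,2)
E
python3 - <<'E'
from h import *
for n in("top","side"):
    im=optics.get_image(n); cv2.imwrite(f"pics/{n}0.png",im["pixels"])
    R,_=cv2.Rodrigues(np.array(im["rvec"])); print(n,(-R.T@np.array(im["tvec"]).ravel()).round(3),np.array(im["K"]).round(1).tolist())
s=get_state();print(s)
E
```

```text
top [0.399 0.013 0.987] [[386.6, 0.0, 281.9], [0.0, 386.6, 211.3], [0.0, 0.0, 1.0]]
side [ 0.523 -0.744  0.657] [[403.2, 0.0, 277.4], [0.0, 403.2, 207.0], [0.0, 0.0, 1.0]]
{'clock': 0.1, 'qpos': array([-1.28801724e+00,  2.76572511e-01,  1.50597064e+00, -7.88100941e-07,
        1.36067639e+00, -1.20991401e-01]), 'qd': array([-9.01041309e-04, -1.45170989e-03, -4.17429829e-03,  1.03025190e-03,
        2.37707418e-03,  2.71798897e-05]), 'effort': array([ 1.32656191e-03, -4.17698407e+01, -2.46402919e+01,  3.21653624e-05,
        5.82357126e-03, -2.80910186e-06]), 'position': array([ 0.22576885, -0.52827607,  0.1915173 ]), 'ee_rot': array([-8.10750465e-04,  9.79689956e-01,  2.00516653e-01, -6.61147333e-05]), 'contact_force': array([-0.22599669,  0.13934109, -0.261345  ]), 'moment': array([-0.02189248,  0.00035548, -0.05511531]), 'gripper_force': 0.0, 'width': 0.08568172910102848}
```

View pics/top0.png

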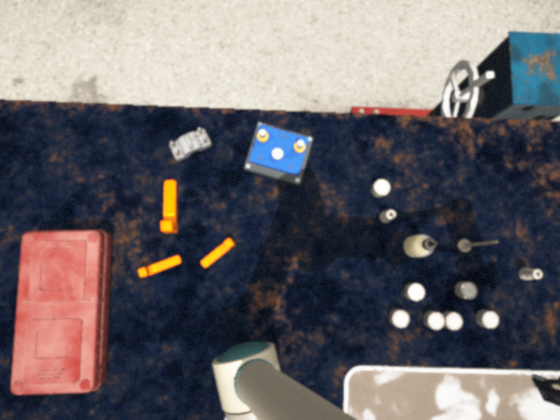

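View pics/side0.png

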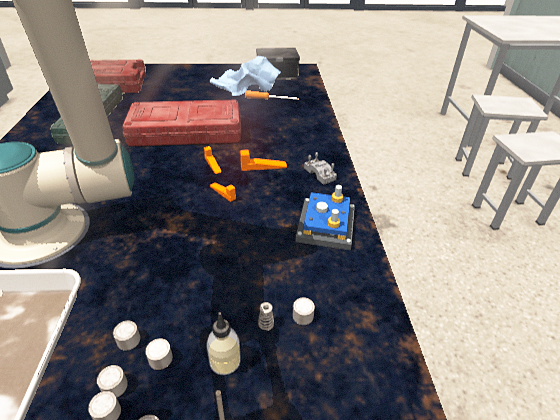

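Candidate wedges in the top view are A (169,206), B (160,266) and C (218,252). A looks the longest and has its thin end pointing away from the robot. The tool is at (278,153), with its front facing down-image. I'll measure all of these and check A in one enlarged crop.

```bash
python3 - <<'E'
from h import *
im=optics.get_image("top"); px=im["pixels"]; hsv=cv2.cvtColor(px,cv2.COLOR_BGR2HSV)
def blobs(lo,hi,z,amin):
    m=cv2.inRange(hsv,lo,hi)
    for c in cv2.findContours(m,cv2.RETR_EXTERNAL,cv2.CHAIN_APPROX_NONE)[0]:
        if cv2.contourArea(c)<amin: continue
        w=ray(im,c.reshape(-1,2),z)[:,:2].astype(np.float32)
        r=cv2.minAreaRect(w*1000); print(np.array(cv2.boundingRect(c)),"ctr",np.round(r[0],1),"size",np.round(r[1],1),"ang",round(r[2],1)); print(cv2.boxPoints(r).round(0).tolist())
print("orange");blobs((5,150,120),(25,255,255),0.01,60)
print("blue");blobs((105,150,110),(125,255,255),0.048,300)
cr=cv2.resize(px[170:290,120:250],None,fx=4,fy=4,interpolation=cv2.INTER_CUBIC)
cr2=cv2.resize(px[115:190,235:325],None,fx=4,fy=4,interpolation=cv2.INTER_CUBIC)
o=np.zeros((480,800,3),np.uint8); o[:480,:430]=cr[:480,:430]; o[:300,440:800]=cr2
cv2.imwrite("pics/c1.png",o)
E
```

```text
orange
[137 255  45  23] ctr [394.4 287.7] size [ 27.9 110.5] ang 21.6
[[361.0, 334.0], [402.0, 231.0], [428.0, 241.0], [387.0, 344.0]]
[200 237  35  31] ctr [431.5 147.2] size [27.7 99.7] ang 42.4
[[388.0, 175.0], [455.0, 101.0], [475.0, 120.0], [408.0, 193.0]]
[159 179  18  55] ctr [546.1 278.3] size [139.   42.5] ang 3.9
[[475.0, 295.0], [478.0, 252.0], [617.0, 262.0], [614.0, 304.0]]
blue
[250 126  57  49] ctr [692.4   1.3] size [128.7 100.7] ang 74.9
[[627.0, -48.0], [724.0, -74.0], [758.0, 50.0], [660.0, 76.0]]
```

View pics/c1.png

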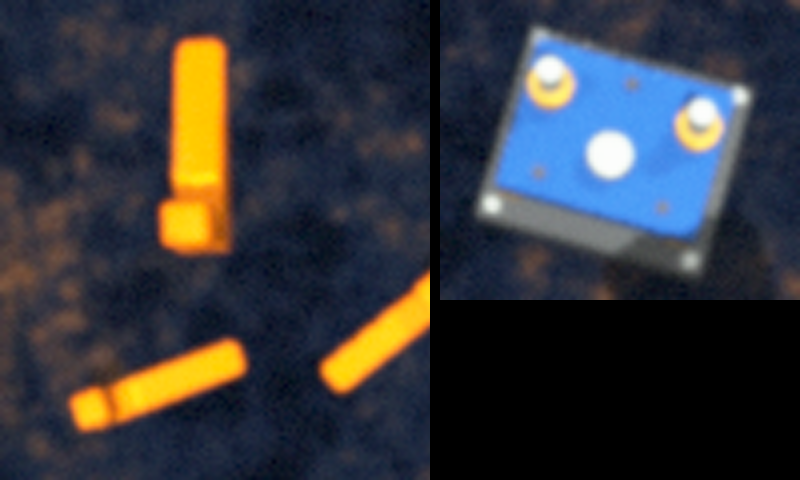

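A (139 mm by about 28 mm) is the largest wedge; B measures 110 mm and C 100 mm. That makes A the one for the job. In the crop, its tab top is centred near pixel (166,226) and its thin end is near (170,179). Next I'll work out its exact pose, cross-checking the tool in the side view.

```bash
python3 - <<'E'
from h import *
im=optics.get_image("top"); f=lambda u,v:((120+(u+.5)/4-.5),(170+(v+.5)/4-.5))
tab=ray(im,[f(184,224)],.055)[0]; tip=ray(im,[f(201,38)],.003)[0]
# slope strip: centreline from columns of mask rows 183..212
m=cv2.inRange(cv2.cvtColor(im["pixels"],cv2.COLOR_BGR2HSV),(5,150,120),(25,255,255))
P=[]
for v in range(183,212,2):
    xs=np.where(m[v,155:185])[0]+155; P.append(ray(im,[(xs.mean(),v)],.004+(v-179)/33*.018)[0])
P=np.array(P); k=np.polyfit(P[:,0],P[:,1],1)
print("tab",tab.round(4),"tip",tip.round(4),"L",np.hypot(*(tip-tab)[:2]),"yaw",np.degrees(np.arctan2(*(tip-tab)[1::-1])),"strip yaw",np.degrees(np.arctan(k[0])), "line at tab",np.polyval(k,tab[0]))
s=optics.get_image("side"); hs=cv2.cvtColor(s["pixels"],cv2.COLOR_BGR2HSV)
ms=cv2.inRange(hs,(5,150,120),(25,255,255))
a=np.radians(2.); 
for yaw in (2,4):
    a=np.radians(yaw);R=np.array([[np.cos(a),-np.sin(a)],[np.sin(a),np.cos(a)]])
    t=tip[:2]-R@[.123,0]
    Q=[[*(R@p[:2]+t),p[2]] for p in [(-.013,-.014,0),(-.013,-.014,.055),(-.013,.014,.055),(.013,-.014,.055),(.123,-.01,0)]]
    print(yaw,t.round(4),proj(s,Q).round(1).tolist())
c=[c for c in cv2.findContours(ms,cv2.RETR_EXTERNAL,cv2.CHAIN_APPROX_NONE)[0] if cv2.contourArea(c)>60]
for q in c: print(cv2.boundingRect(q), cv2.approxPolyDP(q,2,True).reshape(-1,2).tolist())
# tool
a=np.radians(-15.1);R=np.array([[np.cos(a),-np.sin(a)],[np.sin(a),np.cos(a)]])
Q=[[*(R@[x,y]+[.692,.001]),.048] for x in(-.05,.05) for y in(-.065,.065)]+[[*(R@[x,y]+[.692,.001]),.02] for x in(-.065,.065) for y in(-.075,.075)]
print(proj(s,Q).round(1).tolist()); print(proj(im,Q).round(1).tolist())
x0=285
cr=cv2.resize(s["pixels"][140:260,200:370],None,fx=4.5,fy=4.5,interpolation=cv2.INTER_CUBIC)
for p in proj(s,Q): cv2.circle(cr,tuple(int(v) for v in ((p-[200,140]+.5)*4.5)),2,(0,0,255),-1)
cv2.imwrite("pics/c2.png",cr)
E
```

```text
tab [0.4909 0.2673 0.055 ] tip [0.6168 0.2792 0.003 ] L 0.12643583528764055 yaw 5.3989704053513154 strip yaw 6.6401246253614055 line at tab 0.26508346640046243
2 [0.4939 0.2749] [[241.6, 168.9], [240.9, 152.8], [240.7, 147.8], [249.9, 152.5], [287.2, 166.7]]
4 [0.4941 0.2706] [[241.8, 169.8], [241.1, 153.6], [240.6, 148.6], [250.2, 153.2], [287.3, 166.7]]
(210, 182, 26, 20) [[210, 184], [228, 200], [235, 198], [234, 187], [231, 184], [225, 187], [215, 182]]
(240, 149, 47, 22) [[240, 150], [242, 170], [286, 167], [284, 161], [250, 159], [247, 149]]
(204, 146, 17, 28) [[204, 147], [206, 160], [215, 173], [220, 172], [210, 147]]
(245, 91, 24, 7) [[245, 93], [268, 97], [266, 92]]
[[301.9, 224.4], [310.3, 191.8], [345.6, 231.1], [349.7, 197.3], [294.2, 235.3], [304.4, 197.4], [350.3, 244.1], [354.5, 204.5]]
[[298.0, 175.7], [248.1, 160.7], [309.1, 138.8], [260.0, 124.1], [299.3, 184.8], [243.2, 168.0], [313.3, 138.1], [258.3, 121.7]]
```

View pics/c2.png

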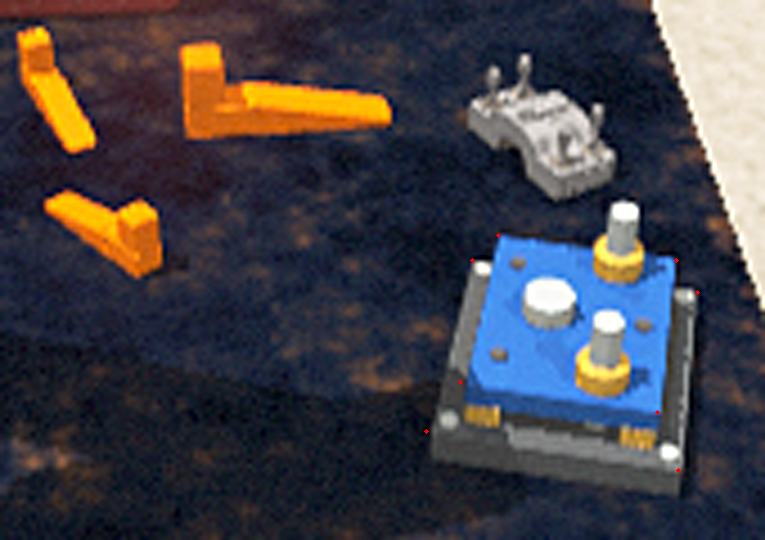

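The tool matches in both views to about 1 px: centre (0.692, 0.001), yaw −15°. The wedge origin is about (0.4925, 0.2675), yaw about 5.5°. Moving now.

>>> {"op": "send_rows", "data": {
  "increments": [
    {"gripper":-1,"linear":[0.016,0.047,0],"delta_rot":[0,0,-0.04]},
    {"gripper":-1,"linear":[0.032,0.094,0],"delta_rot":[0,0,-0.08]},
    {"gripper":-1,"linear":[0.048,0.141,0],"delta_rot":[0,0,-0.12]},
    {"gripper":-1,"linear":[0.064,0.188,0],"delta_rot":[0,0,-0.16]},
    {"gripper":-1,"linear":[0.08,0.235,0],"delta_rot":[0,0,-0.2]},
    {"gripper":-1,"linear":[0.096,0.282,0],"delta_rot":[0,0,-0.24]},
    {"gripper":-1,"linear":[0.112,0.329,0],"delta_rot":[0,0,-0.28]},
    {"gripper":-1,"linear":[0.126,0.376,0],"delta_rot":[0,0,-0.307]}
  ]
}}

```text
clock: 1.05
position: [0.3523, -0.151, 0.1925]
ee_rot: [0.0, 0.999, 0.047, 0.001]
contact_force: [1.6, 0.4, -0.5]
width: 0.0857
gripper_force: 0.0
```

>>> {"op": "send_rows", "data": {
  "increments": [
    {"gripper":-1,"linear":[0.0165,0.047,0],"delta_rot":[0,0,0]},
    {"gripper":-1,"linear":[0.033,0.094,0],"delta_rot":[0,0,0]},
    {"gripper":-1,"linear":[0.049,0.141,0],"delta_rot":[0,0,0]},
    {"gripper":-1,"linear":[0.065,0.188,0],"delta_rot":[0,0,0]},
    {"gripper":-1,"linear":[0.081,0.235,0],"delta_rot":[0,0,0]},
    {"gripper":-1,"linear":[0.098,0.282,0],"delta_rot":[0,0,0]},
    {"gripper":-1,"linear":[0.115,0.329,0],"delta_rot":[0,0,0]},
    {"gripper":-1,"linear":[0.13,0.375,0],"delta_rot":[0,0,0]}
  ]
}}

```text
clock: 1.85
position: [0.4824, 0.2245, 0.1923]
ee_rot: [0.0, 0.999, 0.049, 0.0]
contact_force: [1.4, -0.7, -0.2]
width: 0.0853
gripper_force: 0.0
```

>>> {"op": "send_rows", "data": {
  "increments": [
    {"gripper":-1,"linear":[0.0103,0.043,0],"delta_rot":[0,0,0]},
    {"gripper":-1,"linear":[0.0103,0.043,-0.045],"delta_rot":[0,0,0]},
    {"gripper":-1,"linear":[0.0103,0.043,-0.09],"delta_rot":[0,0,0]},
    {"gripper":-1,"linear":[0.0103,0.043,-0.13],"delta_rot":[0,0,0]},
    {"gripper":-1,"linear":[0.0103,0.043,-0.16],"delta_rot":[0,0,0]},
    {"gripper":-1,"linear":[0.0103,0.043,-0.176],"delta_rot":[0,0,0]},
    {"gripper":-1,"linear":[0.0103,0.043,-0.176],"delta_rot":[0,0,0]}
  ]
}}

```text
clock: 2.55
position: [0.4899, 0.2643, 0.0136]
ee_rot: [0.001, 0.999, 0.048, -0.003]
contact_force: [-0.4, -0.9, 0.5]
width: 0.0853
gripper_force: 0.0
```

```bash
python3 - <<'E'
from h import *
o=np.zeros((480,800,3),np.uint8)
t=optics.get_image("top")["pixels"]; s=optics.get_image("side")["pixels"]
o[:,:400]=cv2.resize(t[160:280,110:210],(400,480),interpolation=cv2.INTER_CUBIC)
o[:,400:]=cv2.resize(s[90:210,200:300],(400,480),interpolation=cv2.INTER_CUBIC)
cv2.imwrite("pics/c3.png",o)
E
```

```text
(no output)
```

View pics/c3.png

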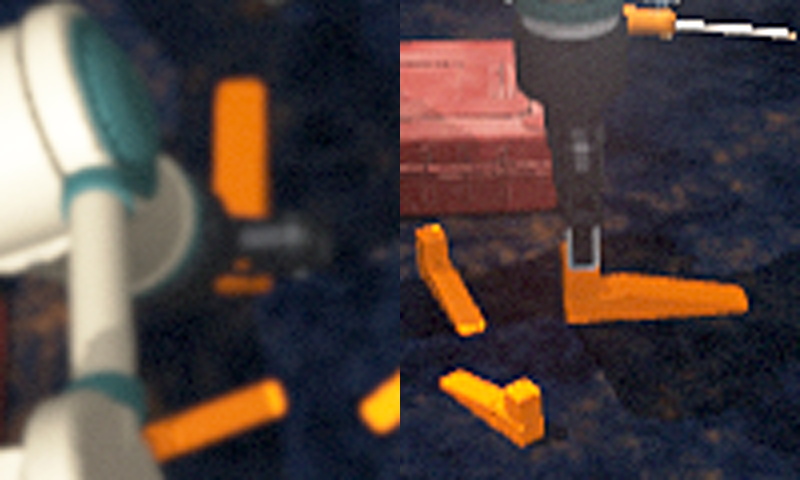

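The fingers straddle the tab: in the side crop the finger is at (585,250) and the tab spans columns 563–602. Closing now.

>>> {"op": "send_rows", "data": {
  "increments": [
    {"gripper":1,"linear":[0,0,0],"delta_rot":[0,0,0]},
    {"gripper":1,"linear":[0,0,0],"delta_rot":[0,0,0]},
    {"gripper":1,"linear":[0,0,0],"delta_rot":[0,0,0]},
    {"gripper":1,"linear":[0,0,0],"delta_rot":[0,0,0]},
    {"gripper":1,"linear":[0,0,0],"delta_rot":[0,0,0]},
    {"gripper":1,"linear":[0,0,0],"delta_rot":[0,0,0]},
    {"gripper":1,"linear":[0,0,0],"delta_rot":[0,0,0]},
    {"gripper":1,"linear":[0,0,0],"delta_rot":[0,0,0]}
  ],
  "newtons": 80
}}

```text
clock: 3.45
position: [0.4922, 0.2652, 0.0163]
ee_rot: [0.0, 0.999, 0.048, -0.0]
contact_force: [0.8, 0.8, -0.4]
width: 0.0001
gripper_force: 0.0
```

```bash
python3 - <<'E'
from h import *
o=np.zeros((480,800,3),np.uint8)
t=optics.get_image("top")["pixels"]; s=optics.get_image("side")["pixels"]
o[:,:400]=cv2.resize(t[160:280,110:210],(400,480),interpolation=cv2.INTER_CUBIC)
o[:,400:]=cv2.resize(s[90:210,200:300],(400,480),interpolation=cv2.INTER_CUBIC)
cv2.imwrite("pics/c4.png",o); print(get_state())
E
```

```text
{'clock': 3.55, 'qpos': array([ 3.69810123e-01,  4.06190983e-01,  1.78999824e+00, -8.74403538e-05,
        9.45516439e-01,  1.84387480e+00]), 'qd': array([-0.00048812, -0.00020969, -0.00140029, -0.00046802, -0.00142024,
        0.0005332 ]), 'effort': array([ 2.46117605e-03, -4.36169028e+01, -1.88630515e+01, -5.23735525e-04,
        1.78327195e-03,  6.62044499e-06]), 'position': array([0.49221772, 0.26520682, 0.01627597]), 'ee_rot': array([ 5.14829139e-05,  9.98829362e-01,  4.83725339e-02, -4.24107066e-05]), 'contact_force': array([-0.2778438 ,  0.58538661, -0.22692775]), 'moment': array([ 0.02631758, -0.01387807,  0.04731319]), 'gripper_force': 0.0, 'width': -0.00025837249857272275}
```

View pics/c4.png

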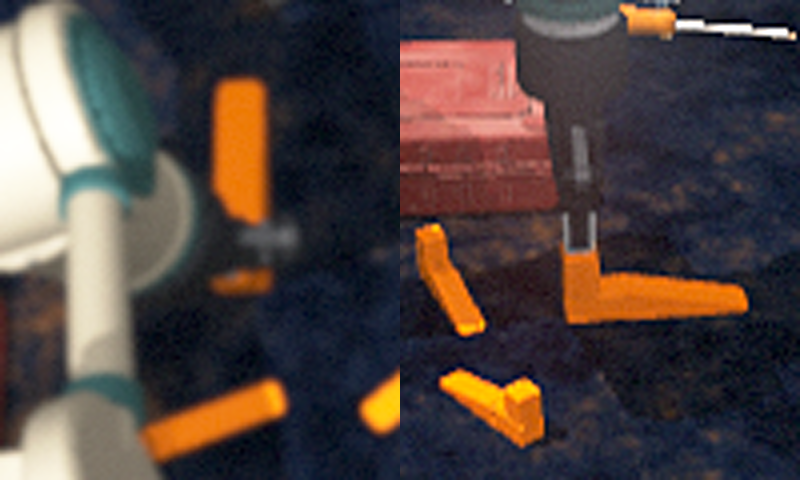

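```bash
python3 - <<'E'
from h import *
s=optics.get_image("side"); t=optics.get_image("top")
for z in (.016,.035,.055,.07): 
  for y in (.265,.30): print(y,z,((proj(s,[[.492,y,z]])[0]-[200,90]+.5)*4+[400,0]).round(),((proj(t,[[.492,y,z]])[0]-[110,160]+.5)*4).round())
E
```

```text
0.265 0.016 [582. 296.] [245. 270.]
0.3 0.016 [583. 271.] [189. 268.]
0.265 0.035 [581. 273.] [237. 266.]
0.3 0.035 [582. 249.] [180. 265.]
0.265 0.055 [580. 250.] [228. 263.]
0.3 0.055 [581. 225.] [170. 261.]
0.265 0.07 [580. 231.] [222. 260.]
0.3 0.07 [580. 207.] [162. 258.]
```

The fingers shut on nothing. In the side crop they end at (580,250), which is z≈0.055, right above the tab's top face. So the true fingertips sit about 40 mm above the reported TCP. I'll open and lower in small, force-checked steps.

>>> {"op": "send_rows", "data": {
  "increments": [
    {"gripper":-1,"linear":[0,0,0],"delta_rot":[0,0,0]},
    {"gripper":-1,"linear":[0,0,0],"delta_rot":[0,0,0]},
    {"gripper":-1,"linear":[0,0,0],"delta_rot":[0,0,0]},
    {"gripper":-1,"linear":[0,0,0],"delta_rot":[0,0,0]},
    {"gripper":-1,"linear":[0,0,0],"delta_rot":[0,0,0]},
    {"gripper":-1,"linear":[0,0,-0.005],"delta_rot":[0,0,0]},
    {"gripper":-1,"linear":[0,0,-0.01],"delta_rot":[0,0,0]},
    {"gripper":-1,"linear":[0,0,-0.01],"delta_rot":[0,0,0]}
  ]
}}

```text
clock: 4.45
position: [0.4914, 0.2649, 0.0053]
ee_rot: [0.0, 0.999, 0.048, -0.001]
contact_force: [-1.1, 0.6, -0.0]
width: 0.0853
gripper_force: 0.0
```

```bash
python3 - <<'E'
from h import *
s=optics.get_image("side")["pixels"];t=optics.get_image("top")["pixels"]
o=np.zeros((600,800,3),np.uint8)
o[:,:400]=cv2.resize(s[120:180,225:265],(400,600),interpolation=cv2.INTER_CUBIC)
o[:,400:]=cv2.resize(t[165:240,150:200],(400,600),interpolation=cv2.INTER_CUBIC)
cv2.imwrite("pics/c5.png",o); q=get_state();print(q["position"],q["contact_force"],q["width"])
E
```

```text
[0.49194939 0.2651004  0.00593961] [ 0.31385687 -0.26210043 -0.61591304] 0.08532577519557917
```

View pics/c5.png

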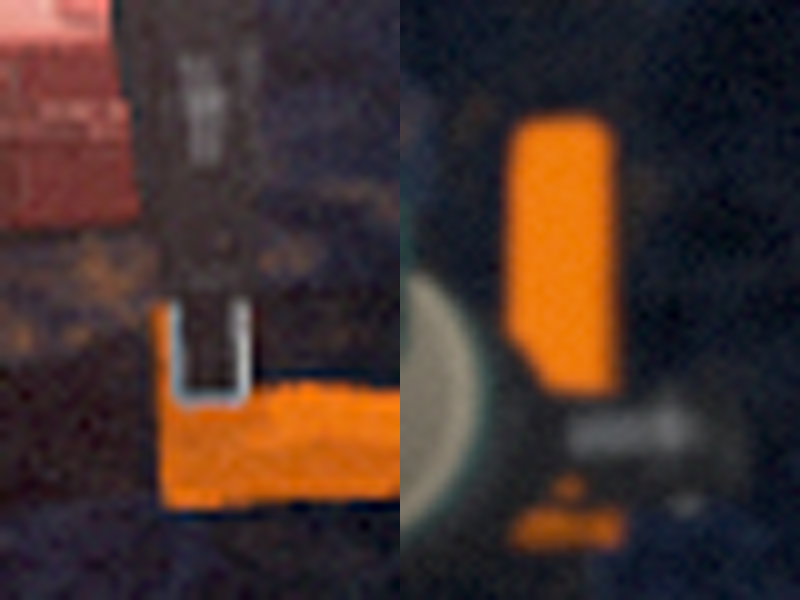

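The near finger ends at crop (210,402), so the open tip is at z≈0.06 while the reported TCP is 0.006. That confirms a z offset of about 42 mm, and x and y agree. Lowering a further 28 mm, then gripping.

>>> {"op": "send_rows", "data": {
  "increments": [
    {"gripper":-1,"linear":[-0.001,0.001,-0.01],"delta_rot":[0,0,0]},
    {"gripper":-1,"linear":[-0.001,0.001,-0.02],"delta_rot":[0,0,0]},
    {"gripper":-1,"linear":[-0.001,0.001,-0.028],"delta_rot":[0,0,0]},
    {"gripper":-1,"linear":[-0.001,0.001,-0.028],"delta_rot":[0,0,0]},
    {"gripper":-1,"linear":[-0.001,0.001,-0.028],"delta_rot":[0,0,0]}
  ]
}}

```text
clock: 5.05
position: [0.491, 0.2661, -0.0222]
ee_rot: [0.0, 0.999, 0.048, -0.0]
contact_force: [0.6, 0.4, 0.1]
width: 0.0854
gripper_force: 0.0
```

>>> {"op": "send_rows", "data": {
  "increments": [
    {"gripper":1,"linear":[0,0,0],"delta_rot":[0,0,0]},
    {"gripper":1,"linear":[0,0,0],"delta_rot":[0,0,0]},
    {"gripper":1,"linear":[0,0,0],"delta_rot":[0,0,0]},
    {"gripper":1,"linear":[0,0,0],"delta_rot":[0,0,0]},
    {"gripper":1,"linear":[0,0,0],"delta_rot":[0,0,0]},
    {"gripper":1,"linear":[0,0,0],"delta_rot":[0,0,0]},
    {"gripper":1,"linear":[0,0,0],"delta_rot":[0,0,0]}
  ]
}}

```text
clock: 5.75
position: [0.4916, 0.2664, -0.0212]
ee_rot: [-0.0, 0.999, 0.048, 0.0]
contact_force: [-0.7, 0.8, 3.4]
width: 0.0274
gripper_force: 79.0
```

The grip is good (width 27.4 mm, 79 N). Lifting, turning −20.6°, and staging in front of the tool.

>>> {"op": "send_rows", "data": {
  "increments": [
    {"gripper":1,"linear":[0,0,0.03],"delta_rot":[0,0,0]},
    {"gripper":1,"linear":[0,0,0.07],"delta_rot":[0,0,0]},
    {"gripper":1,"linear":[0.001,-0.036,0.07],"delta_rot":[0,0,-0.06]},
    {"gripper":1,"linear":[0.003,-0.072,0.07],"delta_rot":[0,0,-0.12]},
    {"gripper":1,"linear":[0.004,-0.108,0.07],"delta_rot":[0,0,-0.18]},
    {"gripper":1,"linear":[0.006,-0.144,0.07],"delta_rot":[0,0,-0.24]},
    {"gripper":1,"linear":[0.007,-0.18,0.07],"delta_rot":[0,0,-0.3]},
    {"gripper":1,"linear":[0.0085,-0.2137,0.07],"delta_rot":[0,0,-0.36]}
  ]
}}

```text
clock: 6.55
position: [0.4988, 0.051, 0.0478]
ee_rot: [0.0, 0.991, -0.132, -0.001]
contact_force: [1.5, -0.2, -2.0]
width: 0.0269
gripper_force: 79.1
```

>>> {"op": "send_rows", "data": {
  "increments": [
    {"gripper":1,"linear":[0,0,-0.02],"delta_rot":[0,0,0]},
    {"gripper":1,"linear":[0,0,-0.04],"delta_rot":[0,0,0]},
    {"gripper":1,"linear":[0,0,-0.044],"delta_rot":[0,0,0]},
    {"gripper":1,"linear":[0,0,-0.044],"delta_rot":[0,0,0]},
    {"gripper":1,"linear":[0,0,-0.044],"delta_rot":[0,0,0]}
  ]
}}

```text
clock: 7.05
position: [0.5001, 0.0527, 0.0047]
ee_rot: [0.0, 0.991, -0.131, 0.0]
contact_force: [0.7, 0.3, -1.7]
width: 0.0275
gripper_force: 79.3
```

```bash
python3 - <<'E'
from h import *
im=optics.get_image("top"); s=optics.get_image("side")
hsv=cv2.cvtColor(im["pixels"],cv2.COLOR_BGR2HSV)
a=np.radians(-15.1);R=np.array([[np.cos(a),-np.sin(a)],[np.sin(a),np.cos(a)]]); C=np.array([.692,.001])
m=cv2.inRange(hsv,(5,150,110),(25,255,255)); m[:,:215]=0; m[:150]=0
c=max(cv2.findContours(m,cv2.RETR_EXTERNAL,cv2.CHAIN_APPROX_NONE)[0],key=cv2.contourArea)
w=(ray(im,c.reshape(-1,2),.030)[:,:2]-C)@R
print("tool-frame wedge pts: max x",w[:,0].max()*1e3)
for x in np.arange(-.12,-.07,.01):
    q=w[abs(w[:,0]-x)<.004]; 
    if len(q): print(round(x,3),(q[:,1].min()*1e3).round(1),(q[:,1].max()*1e3).round(1))
b=cv2.inRange(hsv,(105,150,110),(125,255,255)); b[:, :230]=0;b[:,330:]=0
cb=max(cv2.findContours(b,cv2.RETR_EXTERNAL,cv2.CHAIN_APPROX_NONE)[0],key=cv2.contourArea)
print(cv2.minAreaRect((ray(im,cb.reshape(-1,2),.048)[:,:2]*1000).astype(np.float32)))
o=np.zeros((600,800,3),np.uint8)
o[:,:400]=cv2.resize(im["pixels"][115:235,240:320],(400,600),interpolation=cv2.INTER_CUBIC)
o[:,400:]=cv2.resize(s["pixels"][150:270,280:360],(400,600),interpolation=cv2.INTER_CUBIC)
cv2.imwrite("pics/c6.png",o); q=get_state();print(q["position"],q["ee_rot"],q["contact_force"],q["width"])
E
```

```text
tool-frame wedge pts: max x -244.44688829303354
((692.8367919921875, 2.1208038330078125), (128.0819091796875, 99.57360076904297), 75.63217163085938)
[0.50053225 0.05277332 0.00511701] [-2.78683260e-05  9.91394608e-01 -1.30904510e-01  8.60034819e-04] [ 0.49748288 -0.02636337 -1.80271965] 0.02698357637369155
```

View pics/c6.png

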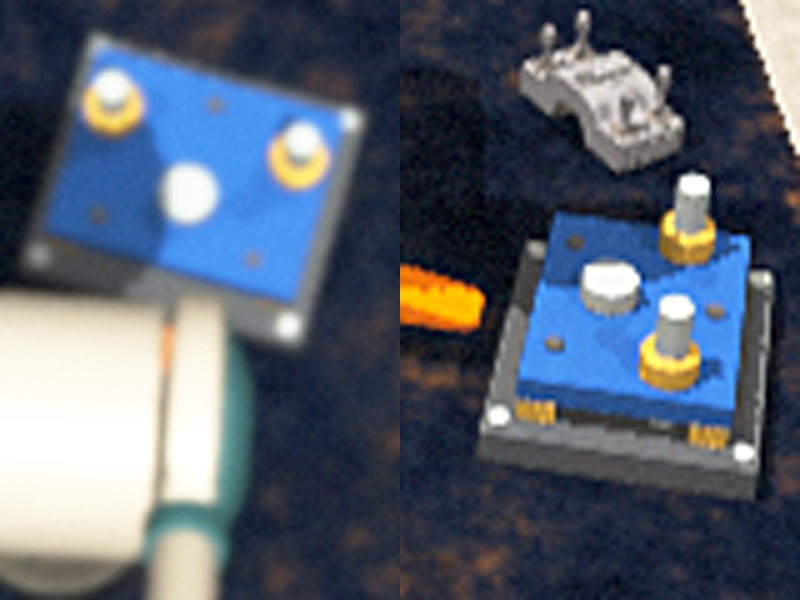

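The wedge tip in the side crop is at (484,310), in line with the slot and well inside the 96 mm gap. The top view is hidden by the arm. I'll advance the tip over the front strip of the plate and lower onto it carefully.

>>> {"op": "send_rows", "data": {
  "increments": [
    {"gripper":1,"linear":[0.01,-0.0026,0],"delta_rot":[0,0,0]},
    {"gripper":1,"linear":[0.0193,-0.0052,0],"delta_rot":[0,0,0]},
    {"gripper":1,"linear":[0.0193,-0.0052,-0.003],"delta_rot":[0,0,0]},
    {"gripper":1,"linear":[0.0193,-0.0052,-0.004],"delta_rot":[0,0,0]},
    {"gripper":1,"linear":[0.0193,-0.0052,-0.004],"delta_rot":[0,0,0]},
    {"gripper":1,"linear":[0.0193,-0.0052,-0.004],"delta_rot":[0,0,0]}
  ]
}}

```text
clock: 7.75
position: [0.5184, 0.0474, 0.0001]
ee_rot: [0.0, 0.991, -0.131, -0.0]
contact_force: [0.8, -0.1, -1.5]
width: 0.027
gripper_force: 79.3
```

```bash
cat > look.py <<'E'
from h import *
import sys
a=np.radians(-15.1);R=np.array([[np.cos(a),-np.sin(a)],[np.sin(a),np.cos(a)]]); C=np.array([.692,.001])
s=optics.get_image("side"); g=cv2.cvtColor(s["pixels"],cv2.COLOR_BGR2GRAY); q=get_state()
print(q["position"].round(4),q["contact_force"].round(1),q["moment"].round(2),"origin in tool mm",((q["position"][:2]-C)@R*1e3).round(1))
if sys.argv[1]=="ref": cv2.imwrite("ref.png",s["pixels"])
ref=cv2.cvtColor(cv2.imread("ref.png"),cv2.COLOR_BGR2GRAY)
hs=cv2.cvtColor(s["pixels"],cv2.COLOR_BGR2HSV)
m=cv2.inRange(hs,(5,150,110),(25,255,255)); m[:,:200]=0; m[:190]=0; m[:,:270]=0
ys,xs=np.where(m[:225,:315]); 
if len(xs): u=xs.max(); v=ys[xs==u].mean()+190*0; print("tip px",u,v,"tool mm",((ray(s,[(u+.5,v)],.022)[0,:2]-C)@R*1e3).round(1))
# plate rise by ECC on bush/shank/pillar-free windows
P=lambda x,y,z:[*(R@[x,y]+C),z]
for n,(x,y,z) in {"shank":(0,0,.06),"bush-":(.018,-.048,.056),"bush+":(.018,.048,.056),"edge":(-.0,-.065,.040)}.items():
    p,p2=proj(s,[P(x,y,z),P(x,y,z+.004)]); u,v=p.round().astype(int); w=8
    W=np.eye(2,3,dtype=np.float32)
    try:
        _,W=cv2.findTransformECC(ref[v-w:v+w+1,u-w:u+w+1],g,np.array([[1,0,u-w],[0,1,v-w]],np.float32),cv2.MOTION_TRANSLATION,(3,200,1e-6),None,1)
        dv=W[1,2]-(v-w); print(n,"dpx",(W[0,2]-(u-w)).round(2),dv.round(2),"rise mm",round(float(4*dv/(p2-p)[1]),2))
    except cv2.error as e: print(n,"fail")
E
python3 look.py ref
```

```text
[5.186e-01 4.740e-02 2.000e-04] [-0.3 -0.8 -2.7] [ 0.04 -0.01  0.01] origin in tool mm [-179.5   -0.4]
tip px 303 213.0 tool mm [-56.7   8.4]
shank dpx 0.0 0.0 rise mm -0.0
bush- dpx 0.0 0.0 rise mm -0.0
bush+ dpx 0.0 0.0 rise mm -0.0
edge dpx 0.0 0.0 rise mm -0.0
```

>>> {"op": "send_rows", "data": {
  "increments": [
    {"gripper":1,"linear":[0,0,-0.0005],"delta_rot":[0,0,0]},
    {"gripper":1,"linear":[0,0,-0.001],"delta_rot":[0,0,0]},
    {"gripper":1,"linear":[0,0,-0.001],"delta_rot":[0,0,0]},
    {"gripper":1,"linear":[0,0,-0.001],"delta_rot":[0,0,0]}
  ]
}}

```text
clock: 8.2
position: [0.519, 0.0473, -0.0006]
ee_rot: [0.0, 0.991, -0.131, 0.0]
contact_force: [0.2, -0.3, -1.3]
width: 0.0273
gripper_force: 79.3
```

>>> {"op": "send_rows", "data": {
  "increments": [
    {"gripper":1,"linear":[0,0,-0.0005],"delta_rot":[0,0,0]},
    {"gripper":1,"linear":[0,0,-0.0005],"delta_rot":[0,0,0]},
    {"gripper":1,"linear":[0,0,-0.0005],"delta_rot":[0,0,0]}
  ]
}}

```text
clock: 8.5
position: [0.5191, 0.0473, -0.0012]
ee_rot: [0.0, 0.991, -0.131, 0.0]
contact_force: [0.6, -0.4, -2.4]
width: 0.0273
gripper_force: 79.3
```

>>> {"op": "send_rows", "data": {
  "increments": [
    {"gripper":1,"linear":[0,0,-0.0005],"delta_rot":[0,0,0]},
    {"gripper":1,"linear":[0,0,-0.0005],"delta_rot":[0,0,0]},
    {"gripper":1,"linear":[0,0,-0.0005],"delta_rot":[0,0,0]}
  ]
}}

```text
clock: 8.8
position: [0.519, 0.0473, -0.0015]
ee_rot: [0.0, 0.991, -0.131, 0.0]
contact_force: [-0.7, -0.4, 0.5]
width: 0.0274
gripper_force: 79.5
```

>>> {"op": "send_rows", "data": {
  "increments": [
    {"gripper":1,"linear":[0,0,-0.0005],"delta_rot":[0,0,0]},
    {"gripper":1,"linear":[0,0,-0.0005],"delta_rot":[0,0,0]},
    {"gripper":1,"linear":[0,0,-0.0005],"delta_rot":[0,0,0]}
  ]
}}

```text
clock: 9.1
position: [0.5189, 0.0473, -0.0019]
ee_rot: [0.0, 0.991, -0.131, 0.0]
contact_force: [-3.0, 1.1, 3.9]
width: 0.027
gripper_force: 79.8
```

Contact with the plate felt. Sliding in 38 mm, up to just before lift onset.

>>> {"op": "send_rows", "data": {
  "increments": [
    {"gripper":1,"linear":[0.0097,-0.0026,0.0003],"delta_rot":[0,0,0]},
    {"gripper":1,"linear":[0.0193,-0.0052,0.0003],"delta_rot":[0,0,0]},
    {"gripper":1,"linear":[0.029,-0.0078,0.0003],"delta_rot":[0,0,0]},
    {"gripper":1,"linear":[0.0367,-0.0099,0.0003],"delta_rot":[0,0,0]},
    {"gripper":1,"linear":[0.0367,-0.0099,0.0003],"delta_rot":[0,0,0]},
    {"gripper":1,"linear":[0.0367,-0.0099,0.0003],"delta_rot":[0,0,0]}
  ]
}}

```text
clock: 9.7
position: [0.5573, 0.0371, -0.0016]
ee_rot: [0.0, 0.991, -0.131, 0.001]
contact_force: [1.0, 0.0, 2.3]
width: 0.0272
gripper_force: 79.9
```

```bash
python3 look.py x
```

```text
[ 0.5573  0.0371 -0.0017] [ 2.1 -0.5  1.6] [-0.13 -0.43  0.01] origin in tool mm [-139.5   -0.2]
tip px 305 212.0 tool mm [-52.5  13.4]
shank dpx -0.09 0.22 rise mm -0.66
bush- dpx 0.01 0.01 rise mm -0.03
bush+ dpx 0.02 0.01 rise mm -0.03
edge dpx 0.01 -0.02 rise mm 0.05
```

>>> {"op": "send_rows", "data": {
  "increments": [
    {"gripper":1,"linear":[0.0019,-0.0005,0],"delta_rot":[0,0,0]},
    {"gripper":1,"linear":[0.0039,-0.001,0],"delta_rot":[0,0,0]},
    {"gripper":1,"linear":[0.0039,-0.001,0],"delta_rot":[0,0,0]}
  ]
}}

```text
clock: 10.05
position: [0.557, 0.0372, -0.0014]
ee_rot: [-0.0, 0.991, -0.131, -0.002]
contact_force: [-7.0, 2.4, 10.3]
width: 0.0272
gripper_force: 80.9
```

>>> {"op": "send_rows", "data": {
  "increments": [
    {"gripper":1,"linear":[0.0019,-0.0005,0],"delta_rot":[0,0,0]},
    {"gripper":1,"linear":[0.0039,-0.001,0],"delta_rot":[0,0,0]},
    {"gripper":1,"linear":[0.0039,-0.001,0],"delta_rot":[0,0,0]}
  ]
}}

```text
clock: 10.35
position: [0.5609, 0.0361, -0.0014]
ee_rot: [-0.0, 0.991, -0.131, -0.002]
contact_force: [-6.2, 1.9, 10.7]
width: 0.0273
gripper_force: 80.8
```

>>> {"op": "send_rows", "data": {
  "increments": [
    {"gripper":1,"linear":[0.0019,-0.0005,0],"delta_rot":[0,0,0]},
    {"gripper":1,"linear":[0.0039,-0.001,0],"delta_rot":[0,0,0]},
    {"gripper":1,"linear":[0.0039,-0.001,0],"delta_rot":[0,0,0]}
  ]
}}

```text
clock: 10.65
position: [0.5647, 0.0351, -0.0013]
ee_rot: [-0.0, 0.991, -0.131, -0.002]
contact_force: [-6.6, 1.5, 10.5]
width: 0.0272
gripper_force: 80.9
```

```bash
python3 look.py x
```

```text
[ 0.5647  0.0351 -0.0013] [-7.   0.8 10.4] [ 0.08  0.49 -0.01] origin in tool mm [-131.8   -0.2]
tip px 306 208.5 tool mm [-52.2  27.8]
shank dpx 0.03 0.05 rise mm -0.17
bush- dpx 0.01 -0.01 rise mm 0.02
bush+ dpx 0.01 -0.03 rise mm 0.1
edge dpx -0.0 -0.0 rise mm 0.01
```

>>> {"op": "send_rows", "data": {
  "increments": [
    {"gripper":1,"linear":[0,0,0.0004],"delta_rot":[0,0,0]},
    {"gripper":1,"linear":[0,0,0.0004],"delta_rot":[0,0,0]}
  ]
}}

```text
clock: 10.9
position: [0.5647, 0.0351, -0.0013]
ee_rot: [-0.0, 0.991, -0.131, -0.002]
contact_force: [-5.8, 2.2, 8.0]
width: 0.027
gripper_force: 80.6
```

>>> {"op": "send_rows", "data": {
  "increments": [
    {"gripper":1,"linear":[0.0019,-0.0005,0],"delta_rot":[0,0,0]},
    {"gripper":1,"linear":[0.0039,-0.001,0],"delta_rot":[0,0,0]},
    {"gripper":1,"linear":[0.0039,-0.001,0],"delta_rot":[0,0,0]}
  ]
}}

```text
clock: 11.2
position: [0.5651, 0.0349, -0.0013]
ee_rot: [-0.0, 0.991, -0.131, -0.006]
contact_force: [-12.6, 4.1, 13.7]
width: 0.0271
gripper_force: 81.3
```

```bash
python3 look.py x
```

```text
[ 0.5651  0.0349 -0.0013] [-12.2   2.7  14.1] [0.33 1.18 0.  ] origin in tool mm [-131.4   -0.3]
tip px 306 208.5 tool mm [-52.2  27.8]
shank dpx 0.04 0.05 rise mm -0.16
bush- dpx 0.01 0.01 rise mm -0.02
bush+ dpx 0.03 -0.02 rise mm 0.06
edge dpx 0.01 -0.02 rise mm 0.05
```

>>> {"op": "send_rows", "data": {
  "increments": [
    {"gripper":1,"linear":[0,0,0.0006],"delta_rot":[0,0,0]},
    {"gripper":1,"linear":[0,0,0.0006],"delta_rot":[0,0,0]}
  ],
  "newtons": 110
}}

```text
clock: 11.45
position: [0.5651, 0.0349, -0.0012]
ee_rot: [-0.0, 0.991, -0.131, -0.006]
contact_force: [-11.0, 3.4, 9.9]
width: 0.0271
gripper_force: 108.0
```

>>> {"op": "send_rows", "data": {
  "increments": [
    {"gripper":1,"linear":[0.0019,-0.0005,0],"delta_rot":[0,0,0]},
    {"gripper":1,"linear":[0.0019,-0.0005,0],"delta_rot":[0,0,0]}
  ]
}}

```text
clock: 11.65
position: [0.565, 0.0349, -0.0012]
ee_rot: [-0.0, 0.991, -0.131, -0.008]
contact_force: [-14.9, 4.1, 13.8]
width: 0.0268
gripper_force: 108.4
```

```bash
python3 look.py x; python3 - <<'E'
from h import *
s=optics.get_image("side")["pixels"]
cv2.imwrite("pics/c7.png",cv2.resize(s[150:250,230:360],(780,600),interpolation=cv2.INTER_CUBIC))
E
```

```text
[ 0.565   0.0349 -0.0012] [-14.3   4.6  14.8] [0.4  1.32 0.04] origin in tool mm [-131.4   -0.4]
tip px 306 208.5 tool mm [-52.2  27.8]
shank dpx 0.03 0.0 rise mm -0.01
bush- dpx 0.02 0.01 rise mm -0.02
bush+ dpx 0.02 -0.02 rise mm 0.06
edge dpx 0.03 -0.03 rise mm 0.09
```

View pics/c7.png

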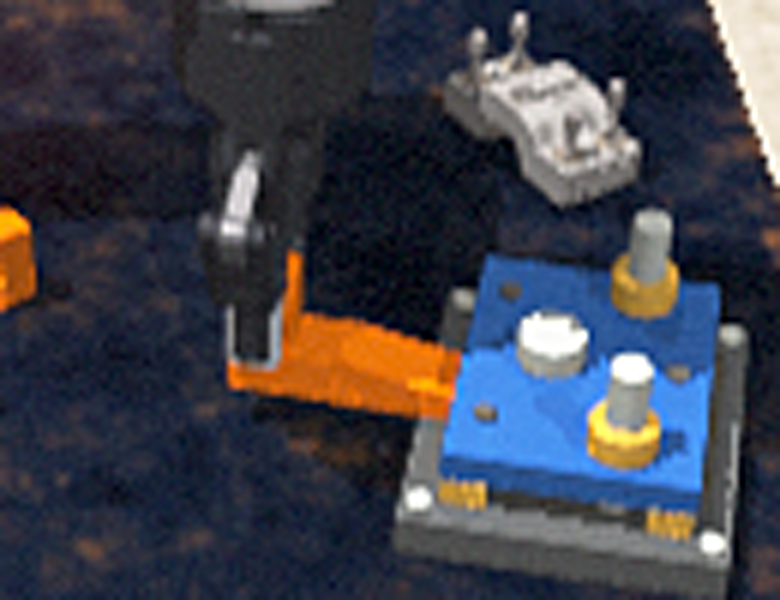

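The wedge is inside the slot and square to it, right at onset. The push is pitching the tool nose-down by about 0.016 rad, which jams the tip against the lower plate. I'll compensate the pitch to keep the wedge flat.

>>> {"op": "send_rows", "data": {
  "increments": [
    {"gripper":1,"linear":[0,0,0],"delta_rot":[-0.002,-0.0075,0]},
    {"gripper":1,"linear":[0,0,0],"delta_rot":[-0.004,-0.0155,0]},
    {"gripper":1,"linear":[0,0,0],"delta_rot":[-0.004,-0.0155,0]},
    {"gripper":1,"linear":[0,0,0],"delta_rot":[-0.004,-0.0155,0]}
  ]
}}

```text
clock: 12.15
position: [0.5657, 0.0347, -0.0019]
ee_rot: [0.001, 0.991, -0.131, 0.001]
contact_force: [-11.0, 3.2, 9.7]
width: 0.0267
gripper_force: 107.6
```

```bash
python3 look.py x; python3 -c "
from h import *;print(get_state()['ee_rot'])"
```

```text
[ 0.5657  0.0347 -0.0019] [-10.6   4.5   8.5] [0.5  1.48 0.07] origin in tool mm [-130.7   -0.4]
tip px 306 208.5 tool mm [-52.2  27.8]
shank dpx 0.04 0.03 rise mm -0.1
bush- dpx -0.0 0.01 rise mm -0.02
bush+ dpx 0.01 -0.02 rise mm 0.05
edge dpx 0.02 -0.03 rise mm 0.09
[ 6.44270052e-04  9.91350664e-01 -1.31234564e-01  9.66789567e-04]
```

>>> {"op": "send_rows", "data": {
  "increments": [
    {"gripper":1,"linear":[0,0,0.0007],"delta_rot":[0,0,0]},
    {"gripper":1,"linear":[0.0019,-0.0005,0.0007],"delta_rot":[0,0,0]},
    {"gripper":1,"linear":[0.0029,-0.0008,0.0007],"delta_rot":[0,0,0]},
    {"gripper":1,"linear":[0.0029,-0.0008,0.0007],"delta_rot":[0,0,0]}
  ]
}}

```text
clock: 12.6
position: [0.5656, 0.0347, -0.0015]
ee_rot: [0.0, 0.991, -0.131, -0.002]
contact_force: [-14.6, 6.3, 11.7]
width: 0.0267
gripper_force: 108.6
```

```bash
python3 look.py x
```

```text
[ 0.5656  0.0346 -0.0015] [-14.9   5.3  12. ] [0.79 2.08 0.08] origin in tool mm [-130.8   -0.4]
tip px 306 209.0 tool mm [-51.9  25.8]
shank dpx 0.06 0.05 rise mm -0.16
bush- dpx -0.0 0.01 rise mm -0.02
bush+ dpx 0.03 0.0 rise mm -0.01
edge dpx 0.0 -0.01 rise mm 0.03
```

>>> {"op": "send_rows", "data": {
  "increments": [
    {"gripper":1,"linear":[0,0,0.001],"delta_rot":[0,0,0]},
    {"gripper":1,"linear":[0.0019,-0.0005,0.0015],"delta_rot":[0,0,0]},
    {"gripper":1,"linear":[0.0039,-0.001,0.0015],"delta_rot":[0,0,0]},
    {"gripper":1,"linear":[0.0039,-0.001,0.0015],"delta_rot":[0,0,0]}
  ]
}}

```text
clock: 13.05
position: [0.5666, 0.0341, -0.0012]
ee_rot: [0.0, 0.991, -0.131, -0.005]
contact_force: [-17.8, 6.2, 8.5]
width: 0.0272
gripper_force: 108.7
```

```bash
python3 look.py x;python3 -c "
from h import *;print(get_state()['ee_rot'])"
```

```text
[ 0.5666  0.0341 -0.0012] [-18.7   5.6   9.9] [0.88 2.32 0.16] origin in tool mm [-129.6   -0.7]
tip px 306 208.5 tool mm [-52.2  27.8]
shank dpx 0.05 -0.05 rise mm 0.14
bush- dpx -0.0 -0.07 rise mm 0.22
bush+ dpx 0.03 -0.01 rise mm 0.02
edge dpx 0.12 -0.04 rise mm 0.12
[ 4.73738789e-04  9.91336271e-01 -1.31262166e-01 -4.73467720e-03]
```

It's starting to rise, with onset at origin ≈ −130.5 mm in the tool frame. Target is about −110.5. Continuing in steps with pitch compensation.

>>> {"op": "send_rows", "data": {
  "increments": [
    {"gripper":1,"linear":[0.0019,-0.0005,0.0005],"delta_rot":[-0.0025,-0.01,0]},
    {"gripper":1,"linear":[0.0039,-0.001,0.001],"delta_rot":[-0.0025,-0.01,0]},
    {"gripper":1,"linear":[0.0058,-0.0015,0.001],"delta_rot":[-0.0025,-0.01,0]},
    {"gripper":1,"linear":[0.0058,-0.0015,0.001],"delta_rot":[-0.0025,-0.01,0]}
  ]
}}

```text
clock: 13.5
position: [0.5728, 0.0319, -0.0013]
ee_rot: [0.001, 0.991, -0.131, 0.0]
contact_force: [-13.8, 4.4, 1.9]
width: 0.027
gripper_force: 108.1
```

```bash
python3 look.py x;python3 -c "
from h import *;print(get_state()['ee_rot'])"
```

```text
[ 0.5728  0.0319 -0.0013] [-14.2   4.4   1.6] [0.75 2.55 0.08] origin in tool mm [-123.1   -1.2]
tip px 306 208.5 tool mm [-52.2  27.8]
shank dpx -0.03 -0.31 rise mm 0.94
bush- dpx 0.13 -0.47 rise mm 1.42
bush+ dpx 0.11 -0.39 rise mm 1.22
edge dpx 0.48 -0.2 rise mm 0.63
[ 1.42116121e-03  9.91333721e-01 -1.31359490e-01  3.43143731e-04]
```

>>> {"op": "send_rows", "data": {
  "increments": [
    {"gripper":1,"linear":[0.0019,-0.0005,0],"delta_rot":[0,0,0]},
    {"gripper":1,"linear":[0.0039,-0.001,0],"delta_rot":[0,0,0]},
    {"gripper":1,"linear":[0.0058,-0.0015,0],"delta_rot":[0,0,0]},
    {"gripper":1,"linear":[0.0077,-0.002,0],"delta_rot":[0,0,0]},
    {"gripper":1,"linear":[0.0077,-0.002,0],"delta_rot":[0,0,0]}
  ]
}}

```text
clock: 14.05
position: [0.5804, 0.0299, -0.0013]
ee_rot: [0.001, 0.991, -0.131, 0.0]
contact_force: [-15.7, 4.6, 2.6]
width: 0.0267
gripper_force: 108.3
```

```bash
python3 look.py x;python3 -c "
from h import *;print(get_state()['ee_rot'])"
```

```text
[ 0.5803  0.0299 -0.0013] [-14.4   4.2   2.8] [ 0.7   2.56 -0.02] origin in tool mm [-115.3   -1.2]
tip px 306 208.5 tool mm [-52.2  27.8]
shank dpx 0.14 -0.7 rise mm 2.13
bush- dpx 0.12 -0.82 rise mm 2.48
bush+ dpx 0.14 -0.86 rise mm 2.68
edge dpx 0.38 -0.53 rise mm 1.62
[ 1.49387488e-03  9.91332282e-01 -1.31369877e-01  1.73369399e-04]
```

>>> {"op": "send_rows", "data": {
  "increments": [
    {"gripper":1,"linear":[0.0019,-0.0005,0],"delta_rot":[0,0,0]},
    {"gripper":1,"linear":[0.0039,-0.001,0],"delta_rot":[0,0,0]},
    {"gripper":1,"linear":[0.0058,-0.0016,0],"delta_rot":[0,0,0]},
    {"gripper":1,"linear":[0.0058,-0.0016,0],"delta_rot":[0,0,0]},
    {"gripper":1,"linear":[0.0058,-0.0016,0],"delta_rot":[0,0,0]}
  ]
}}

```text
clock: 14.6
position: [0.5861, 0.0283, -0.0013]
ee_rot: [0.001, 0.991, -0.131, 0.0]
contact_force: [-14.9, 4.4, 2.9]
width: 0.0268
gripper_force: 108.4
```

```bash
python3 look.py x;python3 - <<'E'
from h import *
print(get_state()['ee_rot'])
s=optics.get_image("side")["pixels"]
cv2.imwrite("pics/c8.png",cv2.resize(s[150:250,230:360],(780,600),interpolation=cv2.INTER_CUBIC))
E
```

```text
[ 0.5861  0.0283 -0.0013] [-14.1   3.8   2.8] [ 0.7   2.59 -0.  ] origin in tool mm [-109.3   -1.2]
tip px 306 208.0 tool mm [-52.5  29.8]
shank dpx 0.08 -0.98 rise mm 2.97
bush- dpx 0.22 -1.19 rise mm 3.58
bush+ dpx 0.22 -1.26 rise mm 3.92
edge dpx 0.55 -0.67 rise mm 2.05
[ 1.45977392e-03  9.91336103e-01 -1.31341429e-01  1.70410968e-04]
```

View pics/c8.png

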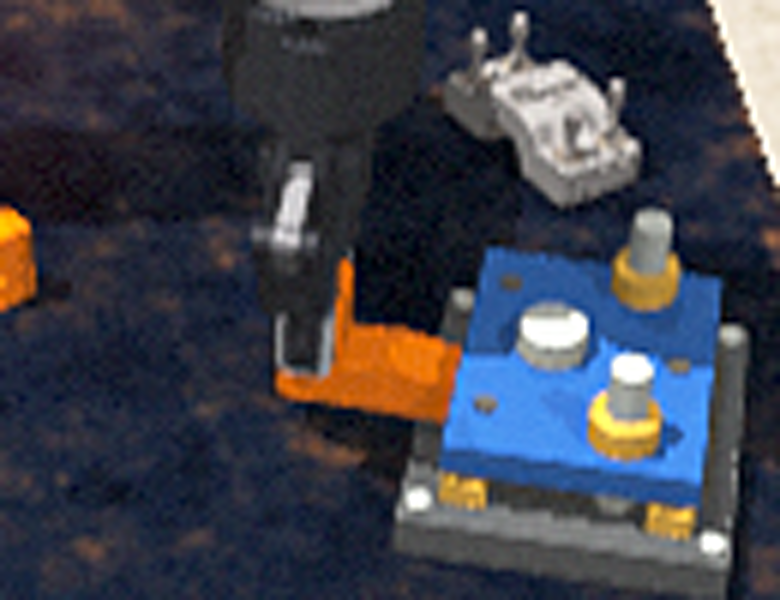

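The plate is lifted clear of its brass blocks by about 4 mm: 3.6–3.9 mm from the images, about 4 mm from the travel. The wedge is flat, with the gripper at (305,340) well clear of the tool. I'll hold briefly, check nothing creeps, and hand in.

>>> {"op": "send_rows", "data": {
  "increments": [
    {"gripper":1,"linear":[0,0,0],"delta_rot":[0,0,0]},
    {"gripper":1,"linear":[0,0,0],"delta_rot":[0,0,0]},
    {"gripper":1,"linear":[0,0,0],"delta_rot":[0,0,0]},
    {"gripper":1,"linear":[0,0,0],"delta_rot":[0,0,0]},
    {"gripper":1,"linear":[0,0,0],"delta_rot":[0,0,0]}
  ]
}}

```text
clock: 15.2
position: [0.5861, 0.0283, -0.0013]
ee_rot: [0.001, 0.991, -0.131, 0.0]
contact_force: [-14.8, 3.4, 3.6]
width: 0.0269
gripper_force: 108.4
```

```bash
python3 look.py x; python3 -c "
from h import *
p=get_state()['position']
if abs(p[0]-.5861)<.0015: print(sign_off())"
```

```text
[ 0.5861  0.0283 -0.0013] [-14.8   4.    2.6] [ 0.72  2.61 -0.01] origin in tool mm [-109.3   -1.2]
tip px 306 208.5 tool mm [-52.2  27.8]
shank dpx 0.07 -0.97 rise mm 2.96
bush- dpx 0.21 -1.19 rise mm 3.59
bush+ dpx 0.19 -1.27 rise mm 3.94
edge dpx 0.44 -0.66 rise mm 2.04
the job is handed in; nothing more can be done
None
```

The job is handed in: the largest wedge is still gripped and lies flat in the slot, holding the blue plate up by about 4 mm (3.6–3.9 mm at its bushes in the images, about 4 mm from the wedge travel), with the gripper clear of the tool.

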